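# Clamp the tablet in its leaning stand

### The job

Take the tablet out of the slotted rack and set it in the leaning tablet stand with its screen facing out, easing it down in the hand until it stands on both feet and lies back on the plate. Press its edge up against the fixed jaw first, then slide the other jaw in firmly but gently so that the tablet stays clamped between the two. Leave the phone in the rack and the things on the tray as they are.

Things in the scene. Friction and masses are not known exactly. Their poses are not given: they have to be found in the camera images.
- tablet: The tablet: a flat slab 184 mm wide (its y), 122 mm tall (its z) and 12 mm thick (its x), about 0.4 kg, aluminium back and dark screen. It stands upright on a long edge in one of the two slots of the rack. Origin: middle of its lower long edge face (92 mm from each end, mid-thickness); z up, x out of the screen.
- tablet_screen (a point): Centre of the tablet's screen face (6 mm in front of and 61 mm above the tablet's origin).
- phone: The phone, smaller: 150 mm wide, 74 mm tall, 9 mm thick, standing upright on its long edge in the other slot of the rack. Origin: middle of its lower edge. To be left alone.
- rack: Fixed wooden rack 116 x 204 x 22 mm with four clear ribs (each 6 mm thick, 140 mm long in y, rising 40 mm above the base). Two slots 18 mm wide run along its y at x = -32 and +32 mm; devices stand in them on the base's top, 22 mm above the dresser, ends sticking out past the ribs. Origin: centre of the underside. Screens face its +x.
- cradle: Fixed cradle of the tablet stand. Origin: on the front of its back plate, midway between the feet, level with the ledges, 55 mm above the dresser. z runs up the plate, leaning 0.5 rad back (towards the robot); x points out of the plate's front, where the screen shall face; y is level, towards the sliding jaw. The seated tablet has the cradle's axes, lower edge at z 0, back at x 0, middle at y 0.
- foot_ledge (a point): Top of the ledge of the foot at cradle y +42 mm (x 9, z 0); its twin stands at y -42 mm. Each L-shaped foot is 18 mm wide: a ledge 18 mm deep (cradle x 0 to 18) with a lip in front, 5 mm thick and 13 mm high.
- stand: Base of the tablet stand, fixed: a flat foot 140 x 170 x 14 mm and a stem to the cradle. Origin: centre of its underside. The cradle's back plate is 120 mm wide and reaches 78 mm up the slope; behind it lie a housing and the jaws' guide rods (cradle z 36 to 64 mm), so the tablet's upper 40 mm stand free behind.
- fixed_jaw: Fixed jaw at the cradle's -y end. Origin: middle of its rubber-faced inner side, on the plate's plane (cradle x 0, y -92, z 75 mm); cradle axes. Its wall spans cradle z 33 to 105 mm; a front lip (x 18 to 23, z 45 to 105 mm) reaches 7 mm inward past the rubber, so the tablet goes in from above along the plate, clear of the lip or behind it.
- jaw (a joint): Opening of the sliding jaw along the cradle's y, in m: at 0 its pad just touches the edge of the tablet seated against the fixed jaw; it starts open by 0.030 to 0.045 and can go to -0.012. It slides stiffly (about 6 N) and stays where it is left. A firm clamp: push until the pad is squashed 2 to 3 mm; let go, it springs back to about 1.5 mm. Its lip reaches 6 mm inward like the fixed one.
- jaw_pad: Rubber pad on the inner side of the sliding jaw, 52 mm tall, 16 mm wide, at cradle z 75 mm; it squashes about 1 mm per 4 N, up to 4.5 mm. Origin: centre of its face; cradle axes.
- jaw_outer (a point): Point on the flat outer face of the sliding jaw where to push it in, 12 mm outside of the pad's face; that face spans cradle z 33 to 105 mm and x -18 to 24 mm.
- square_bottle: Square glass bottle 48 x 48 x 165 mm on the black tray. Origin: centre of underside. Leave alone.
- flask: Round glass flask with silver cap, 68 mm across, 114 mm tall, on the tray. Origin: centre of underside. Leave alone.
- tumbler: Ribbed glass tumbler of hair ties, 72 mm across, 90 mm tall, on the tray. Origin: centre of underside. Leave alone.
There are look-alikes about, which are no part of the job. There is more than one size of the tablet; the job needs the largest. What is shaped like the stand but pink is not meant.

How it is judged:
By the outcome, as a careful person would: the job done as asked, in the order asked, and still so for the second after the job is handed in, with the robot touching nothing.
It also fails if it takes over 67 s, if anything falls off the work surface, if the arm or the gripper's body presses on something with over 40 N, if the wrist force passes 120 N, or if a joint passes its speed limit or range.

### The arm

A 6-joint arm with a two-finger parallel gripper is mounted at the origin on the work surface. World frame = base frame: x ahead of the robot, y to its left, z up, the work surface at z = 0. Lengths are in m, angles in degrees, forces in N, time in s.
With the tool pointing down it reaches from about 0.325 to 0.775 m from the base axis. Payload 9.3 kg.
Tool frame: the origin (TCP) lies midway between the tips of the shut fingers; the grasp point (between the pads) lies env.grip_depth behind it (env.grip_depth is the distance from the TCP to the grasp point, in m); z points along the fingers, y is the line along which they close (so a half turn about z gives the same grasp; the last joint's range is limited). The gripper opens to 85 mm and grips with 20 to 120 N. Pads are 22 mm wide; open, the fingers measure 114 mm over their backs; the gripper's body (76 mm by 85 mm) begins 54 mm behind the grasp point. The pads swing forward as they close: fully open they stand 13 mm farther back than shut.
Start: joints at [-85.462, 14.817, 1.232, 76.415, 0, 81.257], TCP at [0.126, -0.535, 0.231] pointing down, gripper open.
Joint ranges: [-174.27, 174.27], [-52.1, 104.24], [-59.71, 78.15], [-110.17, 111.67], [-87.03, 83.33], [-180, 180]. Speed limits (degrees/s): [127.2, 127.2, 159.86, 180, 180, 180].

### API

Orientations are given as [roll, pitch, yaw] about the fixed x, y, z axes, in that order (R = Rz(yaw) Ry(pitch) Rx(roll)).
In Python, from bench import env gives the robot as it stands.
- The arm moves only by the shell command python3 -m jog 'ROWS' [FORCE]. ROWS is JSON, a list of rows, each a list of 7 numbers: the shift along the tool's x, y, z normalised to -1 to 1, where 1 is 4 cm, then the turn, a rotation vector about the tool's x, y, z normalised to -1 to 1, where 1 is 0.08 rad, then the opening, from -1 (shut) to 1 (fully open). A call has 1 to 10 rows; each row shifts and turns the commanded pose from where the row before left it, along the tool's axes as they then stand; what a row does not reach is not made up. A row lasts 1/12 s, in which the tool goes at most 41.7 mm and 7.16 degrees, less where a joint would pass 70% of its speed; a pose out of reach is approached as far as the arm can. A call with a number of a shift or a turn outside -1 to 1 is refused whole. A call with a gripper value outside its range is refused whole. The fingers move at their own pace and stop on an object; FORCE is the grip in N (left out, the last holds). Time passes only in rows, so rows that do not move let the fingers close. It gives the time, the measured TCP pose, the force, the opening and the grip force at its end, in the units of the state.
- env.observe(): the state, without advancing time (a new reading comes with each control period).
- env.camera(name): name is "scene" or "top" or "wrist"; returns a dict with "pixels" (400x640x3 uint8, red, green, blue), "intrinsics" (3x3 intrinsics, pixels), "R" (3x3) and "t" (3): a world point X has camera coordinates R X + t. Camera axes: x right, y down, z forward; pixel columns grow to the right and rows downward; lengths in m; the calibration is good to about 2 mm. A picture is of the moment at which its call begins. There is no depth.
- env.close_job(): hands the job in; it is judged then, once.
The state is a dict: "time_s": time; "q": joint angles; "qd": joint speeds; "tau": joint torques, N m; "position": TCP position; "tcp_rot": TCP orientation; "wrist_force": force on the tool from outside, world axes, zero at the start; "moment": the same for the moment, N m; "finger_gap": finger opening in m; "grasp_force": force on a finger pad.
Only numpy, scipy, OpenCV 4.12 (cv2) and the standard library are available. Lean on these libraries where they do the work, as an engineer would, in place of code of your own. Each camera call takes 0.05 s, during which the arm holds its last target. There are 200 camera calls.

## Working session

There is one attempt and no reset: what is moved stays moved. The work goes in short steps, Python scripts to look and compute and a shell command to move; the robot and the scene stay as the last step left them, time stands still between calls to the robot, and variables do not carry over. Pictures are saved under pics/ and viewed, at most 10 in all, crops included, and the job is handed in when it is done.

```bash
mkdir -p pics; ls
python3 - <<'E'
from bench import env
import cv2,pickle
o=env.observe();print(o['position'],o['tcp_rot'],o['finger_gap'],env.grip_depth,o['time_s'])
for n in ('scene','top'):
    c=env.camera(n);cv2.imwrite(f'pics/{n}0.png',c['pixels'][:,:,::-1]);pickle.dump(c,open(f'{n}.pkl','wb'));print(n,c['intrinsics'],c['R'],c['t'])
E
```

```text
pics
[ 0.12631798 -0.5350108   0.23065179] [-1.79924154e+02 -1.13398769e-02  1.32808180e+01] 0.0852197072281987 0.0187 0.0
scene [[474.44650495   0.         324.83303104]
 [  0.         474.44650495 195.9882855 ]
 [  0.           0.           1.        ]] [[-0.87506991  0.48390389  0.00946941]
 [ 0.3678912   0.67773638 -0.6366549 ]
 [-0.31449755 -0.55363384 -0.7710907 ]] [ 0.4944388  -0.07389909  1.88083619]
top [[497.19854704   0.         322.74409163]
 [  0.         497.19854704 195.11382035]
 [  0.           0.           1.        ]] [[-0.03513238 -0.9993601  -0.00671591]
 [-0.97362244  0.03574197 -0.22534829]
 [ 0.22544413 -0.00137826 -0.97425512]] [-0.07314165  0.54868245  1.77899694]
```

View pics/scene0.png

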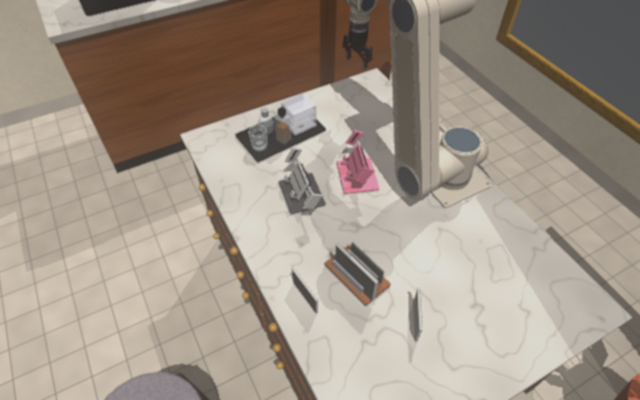

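View pics/top0.png

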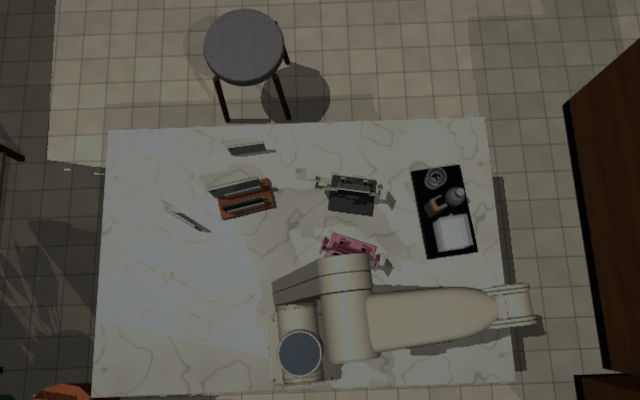

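Scene view: the rack is at about (357,273), the grey stand at (301,190) and the pink decoy at (357,170). Two loose look-alikes are at (304,290) and (415,315). Top view: the rack is at (246,200) and the stand at (352,195). Next I'll enlarge both.

Run:
```python
import cv2,numpy as np
s=cv2.imread('pics/scene0.png');t=cv2.imread('pics/top0.png')
t=np.clip(t.astype(float)*1.7,0,255).astype('uint8')
f=lambda i,x,y:cv2.resize(i[y:y+75,x:x+100],(400,300),interpolation=cv2.INTER_CUBIC)
m=np.vstack([np.hstack([f(t,195,155),f(t,303,155)]),np.hstack([f(s,305,232),f(s,255,142)])])
cv2.imwrite('pics/m1.png',m)
```

```text
(no output)
```

View pics/m1.png

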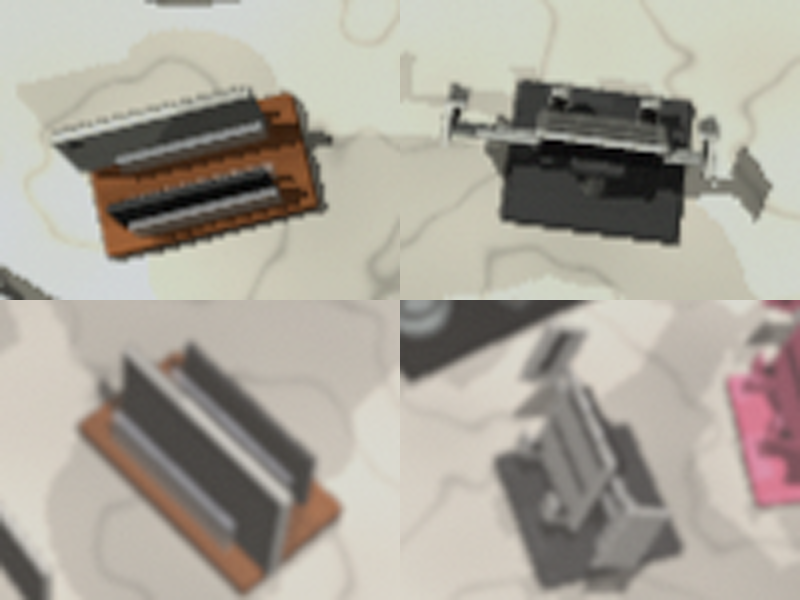

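The top-left panel shows the tablet standing in the rack's far slot, with its top edge from (208,188) to (257,177) in top pixels. The phone is in the near slot. The right panels show the grey stand: its feet are on the far side, the sliding jaw is on the left at top (416,182), and the fixed jaw is on the right at (479,192). Next is a coarse fix, then the wrist camera over the rack.

```bash
cat > h.py <<'E'
import numpy as np,cv2,pickle
from scipy.spatial.transform import Rotation as Ro
def cast(c,px,z):
    px=np.atleast_2d(np.array(px,float));K,R,t=(np.array(c[k]) for k in('intrinsics','R','t'))
    C=-R.T@t; d=(R.T@np.linalg.inv(K)@np.c_[px,np.ones(len(px))].T).T
    return C+d*((z-C[2])/d[:,2])[:,None]
def proj(c,P):
    K,R,t=(np.array(c[k]) for k in('intrinsics','R','t'));p=(K@(R@np.atleast_2d(P).T+t[:,None])).T
    return p[:,:2]/p[:,2:]
def tri(c1,p1,c2,p2):
    A=[np.array(c['intrinsics'])@np.c_[c['R'],c['t']] for c in(c1,c2)]
    X=cv2.triangulatePoints(A[0],A[1],np.array(p1,float).reshape(2,1),np.array(p2,float).reshape(2,1));return (X[:3]/X[3]).ravel()
def grab(n,f,gain=1.):
    from bench import env
    c=env.camera(n);cv2.imwrite(f'pics/{f}.png',np.clip(c['pixels'][:,:,::-1]*gain,0,255).astype('uint8'));pickle.dump(c,open(f'{f}.pkl','wb'));return c
def rel(p,R):  # shift (units of 4cm) and turn (units .08rad) from the current pose to (p,R), shift in CURRENT tool axes
    from bench import env
    o=env.observe();R0=Ro.from_euler('xyz',o['tcp_rot'],degrees=True)
    print('now',o['position'].round(4),o['tcp_rot'].round(2),'t',o['time_s'])
    print('shift',(R0.inv().apply(np.array(p)-o['position'])/.04).round(3),'turn',((R0.inv()*R).as_rotvec()/.08).round(3))
E
python3 - <<'E'
from h import *
t=pickle.load(open('top.pkl','rb'))
g=lambda P,x,y,ox=0,oy=0:(np.array(P)-[ox,oy])/4+[x,y]
tab=cast(t,g([(52,134),(250,93)],195,155),.144);print('tab',tab,np.linalg.norm(tab[0]-tab[1]))
rk=cast(t,g([(93,165),(293,95),(322,205),(108,256)],195,155),.022);print('rack',rk,rk.mean(0))
st=cast(t,g([(515,80),(693,103),(683,243),(500,220)],303,155,400),.014);print('stand',st,st.mean(0))
pl=cast(t,g([(540,110),(668,128)],303,155,400),.055+.078*.877);print('platetop',pl)
E
python3 - <<'E'
from bench import env
import numpy as np
c=env.camera('wrist');o=env.observe()
R=np.array(c['R']);t=np.array(c['t']);C=-R.T@t;print('wristcam pos',C,'axis',R[2],c['intrinsics'][0][0],o['position'])
E
```

```text
tab [[0.56586138 0.31373513 0.144     ]
 [0.59704159 0.13767794 0.144     ]] 0.17879692232481614
rack [[0.56515986 0.30311855 0.022     ]
 [0.62678232 0.11286564 0.022     ]
 [0.51851787 0.08665021 0.022     ]
 [0.47701654 0.28796954 0.022     ]] [0.54686915 0.19765098 0.022     ]
stand [[ 0.63483287 -0.13019424  0.014     ]
 [ 0.60576145 -0.29942851  0.014     ]
 [ 0.47016548 -0.28194977  0.014     ]
 [ 0.49849677 -0.11067116  0.014     ]] [ 0.55231414 -0.20556092  0.014     ]
platetop [[ 0.57612014 -0.14919518  0.123406  ]
 [ 0.5552284  -0.26323335  0.123406  ]]
wristcam pos [ 0.19900555 -0.51849355  0.37257878] axis [-0.28477403 -0.0667426  -0.95626836] 343.416722039512 [ 0.12631526 -0.53509268  0.23081772]
```

```bash
python3 -m jog '[[0,0,-0.5,0,0,-1,1],[0,0,-0.5,0,0,-1,1],[0,0,-0.5,0,0,-1,1],[0,0,-0.5,0,0,-1,1],[0,0,-0.5,0,0,-1,1],[0,0,0,0,0,-1,1],[0,0,0,0,0,-1,1],[0,0,0,0,0,-1,1],[0,0,0,0,0,-1,1],[0,0,0,0,0,-1,1]]'
python3 -m jog '[[0,0,0,0,0,-1,1],[0,0,0,0,0,-1,1],[0,0,0,0,0,-1,1],[0,0,0,0,0,-1,1],[0,0,0,0,0,-0.6,1],[0.5,0.46,0,0,0,0,1],[0.75,0.69,0,0,0,0,1],[0.75,0.69,0,0,0,0,1],[0.75,0.69,0,0,0,0,1],[0.75,0.69,0,0,0,0,1]]'
python3 -m jog '[[0.75,0.69,0,0,0,0,1],[0.75,0.69,0,0,0,0,1],[0.75,0.69,0,0,0,0,1],[0.75,0.69,0,0,0,0,1],[0.75,0.69,0,0,0,0,1],[0.75,0.69,0,0,0,0,1],[0.75,0.69,0,0,0,0,1],[0.75,0.69,0,0,0,0,1],[0.75,0.69,0,0,0,0,1],[0,0,0,0,0,0,1]]'
python3 -m jog '[[0,0,0,0,0,0,1],[0,0,0,0,0,0,1]]'
python3 -c "
from h import *
grab('wrist','w1',1.3)"
```

```text
time_s: 0.98
position: [0.1263, -0.5352, 0.331]
tcp_rot: [-180.0, -0.0, 59.3]
wrist_force: [0.4, -0.6, -0.4]
finger_gap: 0.0852
grasp_force: 0.0
time_s: 1.82
position: [0.2781, -0.4179, 0.3311]
tcp_rot: [-180.0, -0.0, 80.2]
wrist_force: [1.3, -0.7, 0.2]
finger_gap: 0.0856
grasp_force: 0.0
time_s: 2.65
position: [0.5719, -0.1911, 0.3296]
tcp_rot: [-179.9, -0.1, 80.5]
wrist_force: [1.6, -1.3, -0.1]
finger_gap: 0.0853
grasp_force: 0.0
time_s: 2.82
position: [0.5678, -0.1953, 0.3308]
tcp_rot: [-179.9, -0.0, 80.3]
wrist_force: [0.3, -0.1, 0.1]
finger_gap: 0.0851
grasp_force: 0.0
```

View pics/w1.png

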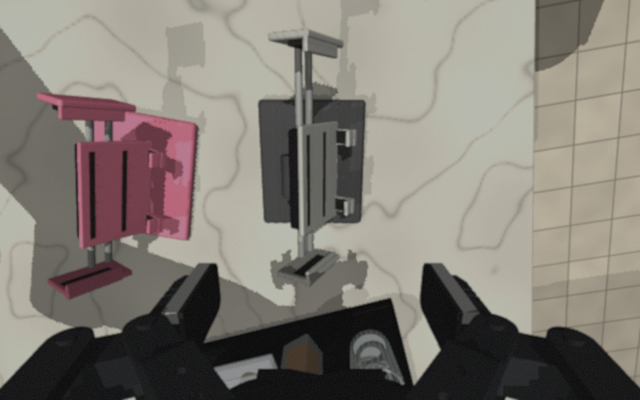

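The wrist view shows the grey stand in the middle: base corners at about (260,100)–(364,222), feet on the right at (347,137) and (347,207). The sliding jaw is at the top (305,40) and the fixed jaw at the bottom (308,267). Next I'll zoom in for accurate points.

Run:
```python
from h import *
i=cv2.imread('pics/w1.png')[20:300,240:380]
i=cv2.resize(i,None,fx=4,fy=4,interpolation=cv2.INTER_CUBIC) # 560x1120
m=np.hstack([i[:600,:390],i[520:1120,:390]])
for k in range(0,600,100): cv2.putText(m,f'{20+k/4:.0f}',(0,k+10),0,.4,(0,0,255));cv2.putText(m,f'{20+(k+520)/4:.0f}',(392,k+10),0,.4,(0,0,255))
cv2.imwrite('pics/w1z.png',m)
```

```text
(no output)
```

View pics/w1z.png

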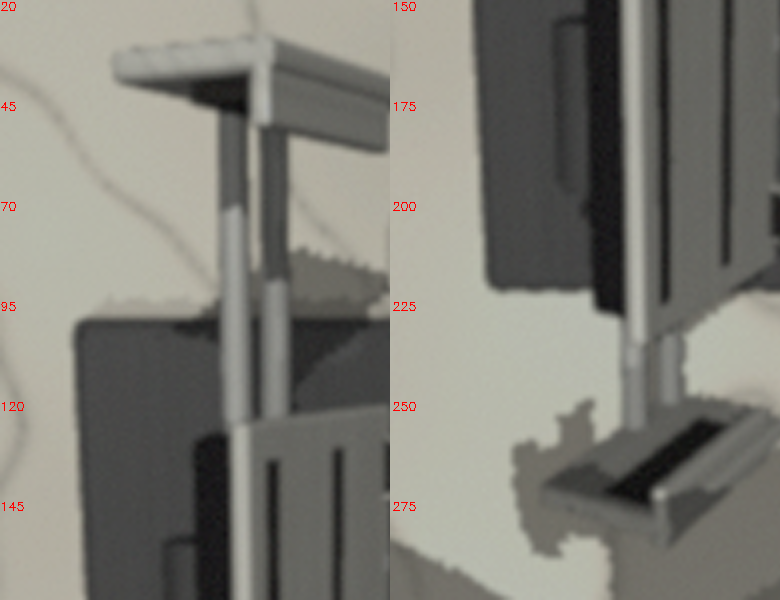

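The zoom gives the plate's front top corners at (302.5,125.6) and (304.5,235) and the fixed jaw's lip tip at (306,272.5). The sliding jaw's lip tip is at (303.3..307.5,51), and the base's left edge runs from (259,100.5) to (265,222). I'll fit the cradle to these.

```bash
cat >> h.py <<'E'
def cradR(psi): return Ro.from_euler('ZY',[psi,-.5])
def fit(obs,x0=(.56,-.21,-.17,.037)):
    from scipy.optimize import least_squares
    def f(v):
        r=[]
        for c,P,px in obs:
            P=np.array(P,float)/1000
            if P[1]>.065:P=P+[0,v[3],0]
            r.append(proj(c,cradR(v[2]).apply(P)+[v[0],v[1],.055])[0]-px)
        return np.ravel(r)
    s=least_squares(f,x0);return s.x,s.fun.reshape(-1,2)
E
python3 - <<'E'
from h import *
c=pickle.load(open('w1.pkl','rb'))
b=cast(c,[(259,100.5),(265,222)],.014);d=b[0]-b[1];print('base yaw',np.degrees(np.arctan2(-d[0],d[1])),np.linalg.norm(d))
obs=[(c,(0,60,78),(302.5,125.6)),(c,(0,-60,78),(304.5,235)),(c,(18,-85,105),(306.2,272.5)),(c,(23,86,105),(307.5,51)),(c,(18,86,105),(303.3,51))]
x,r=fit(obs);print(x,np.degrees(x[2]));print(r.round(1))
P=cradR(x[2]).apply(np.array([[23,42,13],[23,-42,13],[24,92+x[3]*1e3+12,105],[-18,92+x[3]*1e3+12,105],[-18,-92,105]])/1e3)+[x[0],x[1],.055];print(proj(c,P))
t=cast(pickle.load(open('top.pkl','rb')),[(208,188.5),(257.5,178.2)],.144);print(t)
R=Ro.from_euler('xyz',[180,0,100],degrees=True);rel([.581,.226-.04,.33],R)
E
```

```text
base yaw -9.783104043565432 0.16543269624491483
[ 0.58579239 -0.21002169 -0.16841433  0.03759799] -9.649430518430458
[[ 0.1 -0.7]
 [-0.1  1.8]
 [-0.  -0.9]
 [ 0.4 -0.2]
 [-0.5  0.2]]
[[350.03879754 137.95612432]
 [348.38977429 208.2567877 ]
 [308.67949493  27.0806678 ]
 [267.67876376  31.6881727 ]
 [277.71259821 269.68446621]]
[[0.56586138 0.31373513 0.144     ]
 [0.59722614 0.13767691 0.144     ]]
now [ 0.5673 -0.1958  0.3311] [-1.7997e+02  1.0000e-02  8.0190e+01] t 2.8667
shift [ 9.465 -1.291  0.028] turn [-0.007 -0.    -4.322]
```

```bash
python3 -m jog '[[0,0,0,0,0,-0.8,1],[0,0,0,0,0,-0.9,1],[0,0,0,0,0,-0.9,1],[0,0,0,0,0,-0.9,1],[0,0,0,0,0,-0.8,1],[0.85,0.18,0,0,0,0,1],[0.85,0.18,0,0,0,0,1],[0.85,0.18,0,0,0,0,1],[0.85,0.18,0,0,0,0,1],[0.85,0.18,0,0,0,0,1]]'
python3 -m jog '[[0.85,0.18,0,0,0,0,1],[0.85,0.18,0,0,0,0,1],[0.85,0.18,0,0,0,0,1],[0.85,0.18,0,0,0,0,1],[0.85,0.18,0,0,0,0,1],[0.85,0.18,0,0,0,0,1],[0,0,0,0,0,0,1],[0,0,0,0,0,0,1],[0,0,0,0,0,0,1]]'
python3 - <<'E'
from h import *
grab('wrist','w2',1.3)
i=cv2.imread('pics/w2.png');cv2.imwrite('pics/w2z.png',cv2.resize(i[0:300,180:480],(600,600),interpolation=cv2.INTER_CUBIC))
E
```

```text
time_s: 3.7
position: [0.5731, -0.0219, 0.3319]
tcp_rot: [180.0, 0.0, 99.7]
wrist_force: [-0.1, -0.2, -0.7]
finger_gap: 0.0853
grasp_force: 0.0
time_s: 4.45
position: [0.5813, 0.1854, 0.3315]
tcp_rot: [180.0, 0.0, 99.9]
wrist_force: [0.2, -0.5, 0.4]
finger_gap: 0.0856
grasp_force: 0.0
```

View pics/w2z.png

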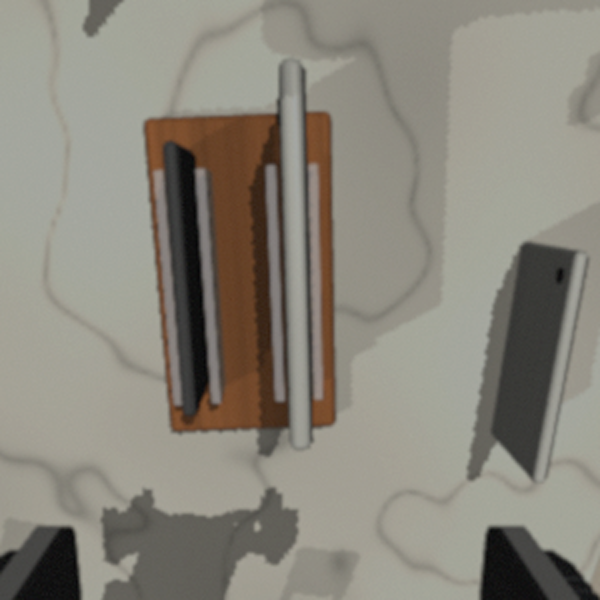

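The tablet's top edge runs from (325.5,31) to (330.5,223.5), nearly edge-on, so neither face shows. I'll refine the edge and compare face colours to confirm which way the screen faces.

```bash
python3 - <<'E'
from h import *
t=cv2.imread('pics/top0.png');s=cv2.imread('pics/scene0.png')
print('top -x face',t[188:193,226:236].reshape(-1,3).mean(0),'bg',t[165,215]);print('scene +x face',s[262:268,350:356].reshape(-1,3).mean(0))
w=pickle.load(open('w2.pkl','rb'));g=cv2.cvtColor(w['pixels'],cv2.COLOR_RGB2GRAY)
for r in (35,60,130,190,215):print(r,g[r,312:344])
print(g[24:40,326],g[214:232,330])
a=cast(w,[(325.5,31),(330.5,223.5)],.144);d=a[0]-a[1]
print(a,np.linalg.norm(d),np.degrees(np.arctan2(-d[0],d[1])))
E
python3 - <<'E'
import cv2,numpy as np
t=np.clip(cv2.imread('pics/top0.png')*1.7,0,255).astype('uint8')[135:225,155:275]
s=cv2.imread('pics/scene0.png')[235:325,320:440]
cv2.imwrite('pics/m2.png',np.vstack([cv2.resize(i,(400,300),interpolation=cv2.INTER_CUBIC) for i in(t,s)]))
E
```

```text
top -x face [42.78 45.54 44.92] bg [119 125 122]
scene +x face [80.38888889 83.83333333 86.77777778]
35 [127 126 126 127 126 127 121  95  78  87  96 104 109 113 118 117 108  96
  79  62  81 111 124 126 125 125 124 126 125 125 124 125]
60 [ 61  61  60  61  62  50  35  36  63  90 107 118 122 124 127 126 124 112
  97  72  51  58  68  69  68  66  65  66  65  67  67  63]
130 [ 34  39  63  86  97  99  95  73  46  39  65  90 106 115 119 124 125 126
 122 111  91  60  47  83 104 109 107  97  78  65  62  64]
190 [ 41  40  41  41  53  84  97  99  96  82  57  47  69  95 107 115 120 122
 122 121 115 102  74  49  69  95 107 108 104  87  71  67]
215 [ 63  63  63  61  62  59  58  61  71  83  95  99  91  90 100 111 118 122
 121 119 116 109  89  72  97 116 120 118 119 120 122 122]
[113 113 113 112 112 107 105 111 114 116 118 118 116 117 116 118] [121 121 120 120 121 121 121 121 119 109 102 109 118 122 120 120 122 121]
[[0.56395737 0.31391324 0.144     ]
 [0.60030002 0.13923346 0.144     ]] 0.17842032010181175 11.752893095935534
```

View pics/m2.png

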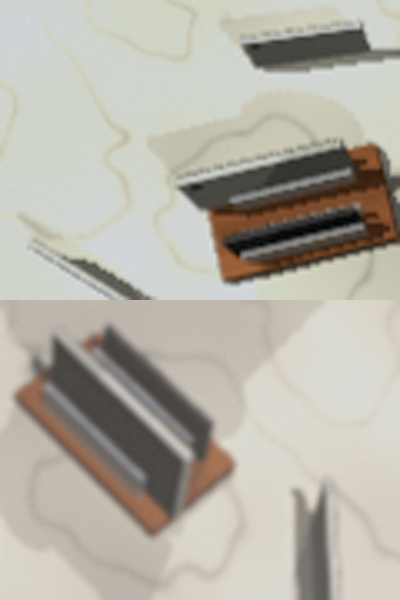

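```bash
python3 -m jog '[[0,0.8,0,0,0,0,1],[0,0.8,0,0,0,0,1],[0,0.8,0,0,0,0,1],[0,0.8,0,0,0,0,1],[0,0,0,0,0,0,1],[0,0,0,0,0,0,1],[0,0,0,0,0,0,1]]'
python3 -c "
from h import *
grab('wrist','w3',1.3)"
python3 -m jog '[[0,-0.9,0,0,0,0,1],[0,-0.9,0,0,0,0,1],[0,-0.9,0,0,0,0,1],[0,-0.9,0,0,0,0,1],[0,-0.9,0,0,0,0,1],[0,-0.9,0,0,0,0,1],[0,-0.9,0,0,0,0,1],[0,0,0,0,0,0,1],[0,0,0,0,0,0,1],[0,0,0,0,0,0,1]]'
python3 - <<'E'
from h import *
grab('wrist','w4',1.3)
a=cv2.imread('pics/w3.png')[0:260,100:430];b=cv2.imread('pics/w4.png')[0:260,300:630]
cv2.imwrite('pics/m3.png',cv2.resize(np.hstack([a,b]),(792,312),interpolation=cv2.INTER_CUBIC))
E
```

```text
time_s: 5.08
position: [0.7074, 0.2068, 0.3307]
tcp_rot: [-179.9, 0.0, 99.8]
wrist_force: [0.5, -0.8, -0.3]
finger_gap: 0.0854
grasp_force: 0.0
time_s: 5.97
position: [0.4618, 0.1655, 0.3332]
tcp_rot: [179.8, 0.0, 99.9]
wrist_force: [0.7, 0.1, -0.8]
finger_gap: 0.0858
grasp_force: 0.0
```

View pics/m3.png

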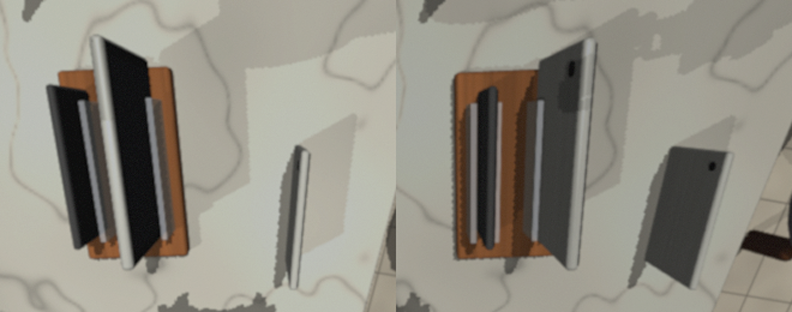

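From the +x side the tablet's face is black screen, with its top edge from (181,30) to (207,223) in w3. From the −x side it is the grey back with the camera lens. So the screen faces +x, as wanted at the stand. Next I'll triangulate the top edge.

Run:
```python
from h import *
a,b=pickle.load(open('w3.pkl','rb')),pickle.load(open('w4.pkl','rb'));c=pickle.load(open('w2.pkl','rb'))
p=tri(a,(180.8,30),b,(462.5,33));q=tri(a,(206.7,223.5),b,(446.7,223.5));print(p,q,(p+q)/2)
d=p-q;psi=np.degrees(np.arctan2(-d[0],d[1]));print(psi,np.linalg.norm(d),proj(c,[p,q]))
m=(p+q)/2;np.save('tab.npy',[*m,psi])
R=Ro.from_euler('xyz',[180,0,psi+90],degrees=True);rel([m[0],m[1],.20],R)
for i in (.144,):
  e=cast(c,[(325.7,30.3),(331,224.2)],i);print(e,e.mean(0))
```

```text
[0.56458926 0.31479282 0.14040701] [0.60064456 0.13834627 0.14101233] [0.58261691 0.22656955 0.14070967]
11.548896019929805 0.18009368286678562 [[326.32211055  30.80921552]
 [330.59023131 223.33612778]]
now [0.4626 0.1656 0.3326] [179.86   0.    99.9 ] t 6.0167
shift [0.985 3.21  3.322] turn [ 0.031  0.001 -0.361]
[[0.56403179 0.31448597 0.144     ]
 [0.60094068 0.13857099 0.144     ]] [0.58248623 0.22652848 0.144     ]
```

```bash
python3 -m jog '[[0,0,0,0,0,-0.36,1],[0.18,0.65,0,0,0,0,1],[0.18,0.65,0,0,0,0,1],[0.18,0.65,0,0,0,0,1],[0.18,0.65,0,0,0,0,1],[0.18,0.65,0,0,0,0,1],[0,0,0.8,0,0,0,1],[0,0,0.8,0,0,0,1],[0,0,0.8,0,0,0,1],[0,0,0.8,0,0,0,1]]'
python3 -m jog '[[0,0,0,0,0,0,1],[0,0,0,0,0,0,1]]'
python3 -c "
from h import *
m=np.load('tab.npy');rel([m[0],m[1],.112],Ro.from_euler('xyz',[180,0,m[3]+90],degrees=True))"
```

```text
time_s: 6.85
position: [0.5838, 0.2272, 0.2011]
tcp_rot: [-180.0, 0.0, 101.6]
wrist_force: [0.4, -0.9, -0.2]
finger_gap: 0.0852
grasp_force: 0.0
time_s: 7.02
position: [0.5829, 0.227, 0.2023]
tcp_rot: [-179.8, 0.0, 101.5]
wrist_force: [0.4, 0.3, 1.5]
finger_gap: 0.0854
grasp_force: 0.0
now [0.5829 0.227  0.2023] [-1.7979e+02  1.0000e-02  1.0155e+02] t 7.0167
shift [-8.000e-03 -2.000e-03  2.257e+00] turn [-0.047  0.002 -0.   ]
```

```bash
python3 -m jog '[[0,0,0.6,0,0,0,1],[0,0,0.6,0,0,0,1],[0,0,0.6,0,0,0,1],[0,0,0.45,0,0,0,1],[0,0,0,0,0,0,0.2],[0,0,0,0,0,0,-0.3],[0,0,0,0,0,0,-0.6],[0,0,0,0,0,0,-1],[0,0,0,0,0,0,-1],[0,0,0,0,0,0,-1]]' 40
python3 -m jog '[[0,0,0,0,0,0,-1],[0,0,0,0,0,0,-1],[0,0,0,0,0,0,-1],[0,0,0,0,0,0,-1]]'
```

```text
time_s: 7.85
position: [0.5836, 0.2274, 0.1148]
tcp_rot: [179.9, -0.0, 101.6]
wrist_force: [2.0, 0.3, 1.7]
finger_gap: 0.0124
grasp_force: 3.8
time_s: 8.18
position: [0.5837, 0.2274, 0.1148]
tcp_rot: [179.9, -0.0, 101.6]
wrist_force: [0.0, -0.6, 5.5]
finger_gap: 0.011
grasp_force: 40.4
```

```bash
cat >> h.py <<'E'
V=np.array([.58579,-.21002,-.16841,.0376]);O=np.array([V[0],V[1],.055]);RC=cradR(V[2])
RT=RC*Ro.from_matrix([[0,1,0],[1,0,0],[0,0,-1]])
def crad(P,R=RT): rel(O+RC.apply(np.array(P)/1000),R)   # TCP target in cradle mm
def where():
    from bench import env
    o=env.observe();R0=Ro.from_euler('xyz',o['tcp_rot'],degrees=True)
    print('TCP cradle mm',(RC.inv().apply(o['position']-O)*1000).round(1),'rot err deg',np.degrees((RT.inv()*R0).as_rotvec()).round(2),'F cradle',RC.inv().apply(o['wrist_force']).round(1),'M',RC.inv().apply(o['moment']).round(2),'gap',round(o['finger_gap'],4),'t',round(o['time_s'],2))
E
python3 -m jog '[[0,0,-0.4,0,0,0,-1],[0,0,-0.6,0,0,0,-1],[0,0,-0.7,0,0,0,-1],[0,0,-0.7,0,0,0,-1],[0,0,-0.7,0,0,0,-1],[0,0,-0.7,0,0,0,-1],[0,0,-0.7,0,0,0,-1],[0,0,-0.7,0,0,0,-1],[0,0,0,0,0,0,-1],[0,0,0,0,0,0,-1]]'
python3 - <<'E'
from h import *
where();crad([9,5,243]);crad([9,5,243],Ro.from_euler('xyz',[180,0,np.degrees(V[2])+90],degrees=True))
grab('wrist','w5',1.3);grab('scene','s5')
E
```

```text
time_s: 9.02
position: [0.5835, 0.2273, 0.3224]
tcp_rot: [179.9, -0.0, 101.6]
wrist_force: [0.3, 1.1, -5.3]
finger_gap: 0.0117
grasp_force: 39.5
TCP cradle mm [ 61.9 430.8 270.9] rot err deg [ 28.2    5.33 -20.76] F cradle [-2.5  1.1 -4.7] M [-0.01  0.02 -0.04] gap 0.0117 t 9.02
now [0.5835 0.2273 0.3224] [179.88  -0.   101.56] t 9.0167
shift [-9.624 -4.625  1.235] turn [-6.152 -1.162  4.529]
now [0.5835 0.2273 0.3224] [179.88  -0.   101.56] t 9.0167
shift [-9.624 -4.625  1.235] turn [ 0.026 -0.006  4.628]
```

View pics/w5.png

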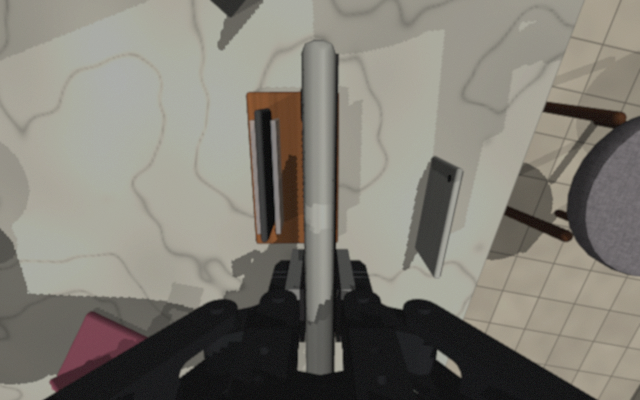

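```bash
python3 -m jog '[[0,0,0,0,0,0.6,-1],[0,0,0,0,0,0.8,-1],[0,0,0,0,0,0.9,-1],[0,0,0,0,0,0.9,-1],[0,0,0,0,0,0.83,-1],[0,0,0,0,0,0.6,-1],[-0.4,-0.03,0,0,0,0,-1],[-0.65,-0.06,0,0,0,0,-1],[-0.8,-0.06,0,0,0,0,-1],[-0.8,-0.06,0,0,0,0,-1]]'
python3 -m jog '[[-0.8,-0.06,0,0,0,0,-1],[-0.8,-0.06,0,0,0,0,-1],[-0.8,-0.06,0,0,0,0,-1],[-0.8,-0.06,0,0,0,0,-1],[-0.8,-0.06,0,0,0,0,-1],[-0.8,-0.06,0,0,0,0,-1],[-0.8,-0.06,0,0,0,0,-1],[-0.8,-0.06,0,0,0,0,-1],[-0.8,-0.06,0,0,0,0,-1],[-0.8,-0.06,0,0,0,0,-1]]'
python3 -m jog '[[-0.5,-0.06,0,-0.4,0,0,-1],[-0.3,0,0,-0.7,0,0,-1],[0,0,0,-0.8,0,0,-1],[0,0,0,-0.8,0,0,-1],[0,0,0,-0.8,0,0,-1],[0,0,0,-0.8,0,0,-1],[0,0,0,-0.8,0,0,-1],[0,0,0,-0.6,0,0,-1],[0,0,0,-0.5,0,0,-1],[0,0,0,0,0,0,-1]]'
python3 -c "
from h import *
where();crad([9,5,223])
w=pickle.load(open('w5.pkl','rb'));print(cast(w,(319,40),.351))"
```

```text
time_s: 9.95
position: [0.5561, 0.1235, 0.3192]
tcp_rot: [-179.8, 0.1, 80.4]
wrist_force: [0.7, -0.9, -3.7]
finger_gap: 0.0113
grasp_force: 39.5
time_s: 10.78
position: [0.4785, -0.1884, 0.3198]
tcp_rot: [-179.8, -0.1, 80.3]
wrist_force: [0.9, -0.7, -3.7]
finger_gap: 0.0112
grasp_force: 39.5
time_s: 11.62
position: [0.4701, -0.2173, 0.3191]
tcp_rot: [151.7, -0.1, 80.3]
wrist_force: [-0.6, 0.2, -5.6]
finger_gap: 0.0112
grasp_force: 39.6
TCP cradle mm [ 27.6 -26.5 285.9] rot err deg [0.33 0.07 0.1 ] F cradle [-3.3  0.1 -4.6] M [-0.02  0.99  0.02] gap 0.0112 t 11.62
now [ 0.4701 -0.2173  0.3191] [ 1.5169e+02 -1.0000e-01  8.0300e+01] t 11.6167
shift [ 0.786 -0.456  1.576] turn [-0.073 -0.014 -0.021]
[[0.56511631 0.31611385 0.351     ]]
```

```bash
python3 -m jog '[[0.26,-0.115,0,-0.07,0,0,-1],[0.26,-0.115,0,0,0,0,-1],[0.26,-0.115,0,0,0,0,-1],[0.26,-0.115,0,0,0,0,-1],[0,0,0.5,0,0,0,-1],[0,0,0.6,0,0,0,-1],[0,0,0.5,0,0,0,-1],[0,0,0,0,0,0,-1],[0,0,0,0,0,0,-1],[0,0,0,0,0,0,-1]]'
python3 -c "
from h import *
where();crad([9,15,110])"
```

```text
time_s: 12.45
position: [0.4935, -0.1793, 0.2574]
tcp_rot: [151.2, 0.0, 80.4]
wrist_force: [0.2, 0.3, -4.7]
finger_gap: 0.0113
grasp_force: 40.0
TCP cradle mm [ 12.7  14.8 223.7] rot err deg [-0.11  0.01 -0.04] F cradle [-2.1  0.3 -4.2] M [-0.01  0.91 -0.  ] gap 0.0113 t 12.45
now [ 0.4935 -0.1793  0.2574] [1.5124e+02 1.0000e-02 8.0390e+01] t 12.45
shift [ 0.005 -0.097  2.842] turn [ 0.024 -0.002  0.009]
```

```bash
python3 -m jog '[[0,-0.05,0.3,0,0,0,-1],[0,-0.05,0.4,0,0,0,-1],[0,0,0.4,0,0,0,-1],[0,0,0.4,0,0,0,-1],[0,0,0.4,0,0,0,-1],[0,0,0.3,0,0,0,-1],[0,0,0.2,0,0,0,-1],[0,0,0.1,0,0,0,-1],[0,0,0,0,0,0,-1],[0,0,0,0,0,0,-1]]'
python3 -c "
from h import *
where();crad([9,15,100])"
python3 -c "
from h import *
grab('wrist','w6',1.3)"
```

```text
time_s: 13.28
position: [0.5375, -0.1875, 0.1678]
tcp_rot: [151.2, 0.0, 80.3]
wrist_force: [0.1, 0.2, -3.4]
finger_gap: 0.0114
grasp_force: 39.9
TCP cradle mm [  9.   14.1 123.7] rot err deg [-0.14 -0.02 -0.  ] F cradle [-1.6  0.2 -3. ] M [-0.    0.87  0.01] gap 0.0114 t 13.28
now [ 0.5375 -0.1875  0.1678] [1.5122e+02 2.0000e-02 8.0340e+01] t 13.2833
shift [ 0.022 -0.     0.591] turn [0.03  0.004 0.001]
```

```bash
python3 -m jog '[[0,0,0.1,0,0,0,-1],[0,0,0.1,0,0,0,-1],[0,0,0.1,0,0,0,-1],[0,0,0.1,0,0,0,-1],[0,0,0.05,0,0,0,-1],[0,0,0,0,0,0,-1],[0,0,0,0,0,0,-1]]' >/dev/null
python3 -c "
from h import *
where()"
python3 -m jog '[[0,0,0.05,0,0,0,-1],[0,0,0.05,0,0,0,-1],[0,0,0.05,0,0,0,-1],[0,0,0,0,0,0,-1],[0,0,0,0,0,0,-1]]' >/dev/null
python3 -c "
from h import *
where()"
```

```text
TCP cradle mm [  8.3  14.3 104.8] rot err deg [-0.06  0.01  0.01] F cradle [-1.4  0.5 -3.7] M [0.03 0.95 0.02] gap 0.0116 t 13.92
TCP cradle mm [ 8.4 14.2 98.9] rot err deg [-0.07  0.    0.01] F cradle [-1.7  0.  -3.8] M [ 0.03  0.92 -0.  ] gap 0.0113 t 14.33
```

```bash
for k in 1 2 3; do python3 -m jog '[[0,0,0.025,0,0,0,-1],[0,0,0.025,0,0,0,-1],[0,0,0.02,0,0,0,-1],[0,0,0,0,0,0,-1]]' >/dev/null
python3 -c "
from h import *
where()"; done
```

```text
TCP cradle mm [ 8.4 14.2 96.1] rot err deg [-0.08 -0.    0.01] F cradle [-1.  -0.7 -4.1] M [-0.    0.9   0.02] gap 0.0113 t 14.67
TCP cradle mm [ 8.6 14.3 93.6] rot err deg [-0.11  0.    0.  ] F cradle [-3.2  1.1  0.8] M [ 0.11  1.02 -0.03] gap 0.0112 t 15.0
TCP cradle mm [ 9.6 14.4 93.4] rot err deg [-0.26 -0.06 -0.02] F cradle [-9.7  4.1 41.9] M [ 0.78  3.07 -0.03] gap 0.0113 t 15.33
```

```bash
python3 -m jog '[[0,0,-0.05,0,0,0,-1],[0,0,0,0,0,0,-1],[0,0,0,0,0,0,-1]]' >/dev/null
python3 -c "
from h import *
where()"
```

```text
TCP cradle mm [ 9.2 14.3 93.4] rot err deg [-0.18 -0.02 -0.01] F cradle [-4.5  2.6 14.7] M [ 0.41  1.49 -0.02] gap 0.0114 t 15.58
```

```bash
python3 -m jog '[[0,0,-0.03,0,0,0,-1],[0,0,0,0,0,0,-1]]' >/dev/null
python3 -c "
from h import *
where()"
python3 -m jog '[[0,-0.02,0,0,0,0,-1],[0,-0.02,0,0,0,0,-1],[0,0,0,0,0,0,-1]]' >/dev/null
python3 -c "
from h import *
where()"
```

```text
TCP cradle mm [ 8.5 14.2 93.7] rot err deg [-0.09 -0.01  0.01] F cradle [-2.4  0.3 -3.2] M [ 0.01  0.9  -0.03] gap 0.0111 t 15.75
TCP cradle mm [ 6.7 14.1 93.6] rot err deg [-0.07 -0.01  0.01] F cradle [-0.7  0.  -1.8] M [-0.11  0.77  0.02] gap 0.0114 t 16.0
```

```bash
python3 -m jog '[[0,-0.02,0,0,0,0,-1],[0,-0.01,0,0,0,0,-1],[0,0,0,0,0,0,-1]]' >/dev/null
python3 -c "
from h import *
where()"
```

```text
TCP cradle mm [ 5.4 14.3 93.7] rot err deg [-0.06  0.    0.02] F cradle [-2.5 -0.  -4.5] M [ 0.01  0.85 -0.02] gap 0.0108 t 16.25
```

```bash
for k in 1 2; do python3 -m jog '[[0,-0.025,0,0,0,0,-1],[0,0,0,0,0,0,-1],[0,0,0,0,0,0,-1]]' >/dev/null
python3 -c "
from h import *
where()";done
```

```text
TCP cradle mm [ 5.  14.2 93.9] rot err deg [-0.13 -0.    0.01] F cradle [ 0.2  0.1 -4.9] M [ 0.05  0.3  -0.01] gap 0.0114 t 16.5
TCP cradle mm [ 4.7 14.1 94. ] rot err deg [-0.2  -0.   -0.01] F cradle [ 2.   0.3 -5.6] M [ 0.16 -0.26 -0.14] gap 0.0113 t 16.75
```

```bash
python3 -m jog '[[-0.06,0,0,0,0,0,-1],[-0.08,0,0,0,0,0,-1],[-0.08,0,0,0,0,0,-1],[-0.05,0,0,0,0,0,-1],[0,0,0,0,0,0,-1],[0,0,0,0,0,0,-1]]' >/dev/null
python3 -c "
from h import *
where()"
python3 -m jog '[[-0.025,0,0,0,0,0,-1],[0,0,0,0,0,0,-1],[0,0,0,0,0,0,-1]]' >/dev/null
python3 -c "
from h import *
where()"
```

```text
TCP cradle mm [ 4.7  3.1 94.1] rot err deg [-0.2  -0.03 -0.  ] F cradle [ 3.4  0.9 -4.2] M [ 0.3  -0.51 -0.11] gap 0.0113 t 17.25
TCP cradle mm [ 4.7  2.4 94.1] rot err deg [-0.2   0.01 -0.01] F cradle [ 4.9  2.2 -3.7] M [ 0.53 -0.53 -0.18] gap 0.0116 t 17.5
```

```bash
python3 -m jog '[[-0.025,0,0,0,0,0,-1],[0,0,0,0,0,0,-1],[0,0,0,0,0,0,-1]]' >/dev/null
python3 -c "
from h import *
where()"
```

```text
TCP cradle mm [ 4.7  1.5 94.1] rot err deg [-0.2   0.01 -0.02] F cradle [ 4.7  2.8 -3.8] M [ 0.67 -0.5  -0.16] gap 0.0118 t 17.75
```

```bash
python3 -m jog '[[-0.025,0,0,0,0,0,-1],[0,0,0,0,0,0,-1],[0,0,0,0,0,0,-1]]' >/dev/null
python3 -c "
from h import *
where()"
```

```text
TCP cradle mm [ 4.7  0.5 94.1] rot err deg [-0.2   0.02 -0.02] F cradle [ 4.3  3.  -3.4] M [ 0.69 -0.59 -0.19] gap 0.0114 t 18.0
```

```bash
python3 -m jog '[[-0.025,0,0,0,0,0,-1],[0,0,0,0,0,0,-1],[0,0,0,0,0,0,-1]]' >/dev/null
python3 -c "
from h import *
where()"
```

```text
TCP cradle mm [ 4.6  0.1 94.1] rot err deg [-0.21  0.09 -0.03] F cradle [ 4.5  5.4 -3.7] M [ 1.19 -0.62 -0.17] gap 0.0115 t 18.25
```

```bash
python3 -m jog '[[-0.025,0,0,0,0,0,-1],[0,0,0,0,0,0,-1],[0,0,0,0,0,0,-1]]' >/dev/null
python3 -c "
from h import *
where()"
```

```text
TCP cradle mm [ 4.6  0.1 94.1] rot err deg [-0.22  0.21 -0.06] F cradle [ 5.8 10.3 -1.7] M [ 2.06 -0.74 -0.17] gap 0.0112 t 18.5
```

```bash
python3 -m jog '[[0.01,0,0.02,0,0,0,-1],[0,0,0,0,0,0,-1],[0,0,0,0,0,0,-1]]' 25 >/dev/null
python3 -c "
from h import *
where()"
```

```text
TCP cradle mm [ 4.7  0.1 93.6] rot err deg [-0.22  0.15 -0.06] F cradle [4.8 9.6 1.3] M [ 1.69 -0.48 -0.21] gap 0.0114 t 18.75
```

```bash
python3 -m jog '[[0,0,0.02,0,0,0,-1],[0,0,0,0,0,0,-1],[0,0,0,0,0,0,-1]]' >/dev/null
python3 -c "
from h import *
where()"
```

```text
TCP cradle mm [ 4.7  0.1 93.5] rot err deg [-0.24  0.12 -0.06] F cradle [ 0.4  9.9 14.1] M [ 1.84  0.17 -0.15] gap 0.0115 t 19.0
```

```bash
python3 -m jog '[[0,0,0,0,0,0,-0.7],[0,0,0,0,0,0,-0.6],[0,0,0,0,0,0,-0.5],[0,0,0,0,0,0,-0.4],[0,0,0,0,0,0,-0.4],[0,0,0,0,0,0,-0.4]]' 20
python3 -c "
from h import *
where()"
```

```text
time_s: 19.5
position: [0.5451, -0.2045, 0.1375]
tcp_rot: [151.3, 0.0, 80.3]
wrist_force: [0.6, 0.2, -1.3]
finger_gap: 0.0256
grasp_force: 0.0
TCP cradle mm [ 3.5 -1.4 92.1] rot err deg [-0.07 -0.02  0.03] F cradle [-0.2  0.3 -1.4] M [0.   0.51 0.02] gap 0.0256 t 19.5
```

```bash
python3 -m jog '[[0,0,-0.3,0,0,0,-0.4],[0,0,-0.4,0,0,0,-0.4],[0,0,-0.5,0,0,0,-0.4],[0,0,-0.6,0,0,0,-0.4],[0,0,-0.6,0,0,0,-0.6],[0,0,-0.6,0,0,0,-1],[0.5,0,0,0,0,0,-1],[0.7,0,0,0,0,0,-1],[0.8,0,0,0,0,0,-1],[0.8,0,0,0,0,0,-1]]'
python3 -m jog '[[0.8,0,0,0,0,0,-1],[0.6,0,0,0,0,0,-1],[0.3,0,0,0,0,0,-1],[0,0,0,0,0,0,-1],[0,0,0,0,0,0,-1]]'
python3 - <<'E'
from h import *
where();crad([3,178,70]);t=grab('top','t7',1.7);s=grab('scene','s7');grab('wrist','w7',1.3)
P=lambda L:proj(t,O+RC.apply(np.array(L)/1e3)).round(1)
print('top pred tablet top corners',P([[6,92,122],[6,-92,122],[0,92,122],[0,-92,122],[12,0,0]]),proj(s,O+RC.apply(np.array([[12,92,122],[12,-92,122],[12,92,0],[12,-92,0]])/1e3)).round(1))
a=cv2.imread('pics/t7.png')[155:230,295:395];b=cv2.imread('pics/s7.png')[140:215,255:355]
cv2.imwrite('pics/m7.png',np.hstack([cv2.resize(i,(400,300),interpolation=cv2.INTER_CUBIC) for i in(a,b)]))
E
```

```text
time_s: 20.33
position: [0.507, -0.0837, 0.2431]
tcp_rot: [151.2, 0.0, 80.2]
wrist_force: [0.7, -0.9, -0.1]
finger_gap: 0.0003
grasp_force: 0.0
time_s: 20.75
position: [0.5185, -0.0166, 0.2428]
tcp_rot: [151.3, 0.0, 80.4]
wrist_force: [-0.4, -0.1, 0.2]
finger_gap: -0.0001
grasp_force: 0.0
TCP cradle mm [  3.4 179.4 212.2] rot err deg [-0.08  0.03 -0.09] F cradle [-0.2 -0.2  0.4] M [-0.    0.43  0.  ] gap -0.0001 t 20.75
now [ 0.5185 -0.0166  0.2428] [1.5127e+02 1.0000e-02 8.0450e+01] t 20.75
shift [-0.037 -0.014  3.554] turn [ 0.017 -0.007  0.02 ]
top pred tablet top corners [[327.5 187.5]
 [379.8 194.2]
 [327.3 189.1]
 [379.6 195.9]
 [354.2 180.9]] [[312.5 180.8]
 [296.8 145.4]
 [297.4 204.4]
 [283.2 168.9]]
```

```bash
python3 - <<'E'
from h import *
s=cv2.imread('pics/s7.png');g=cv2.cvtColor(s,cv2.COLOR_BGR2GRAY)
print(g[140:212:3,276:322:2])
E
python3 -m jog '[[0,0,0.4,0,0,0,-1],[0,0,0.6,0,0,0,-1],[0,0,0.7,0,0,0,-1],[0,0,0.7,0,0,0,-1],[0,0,0.7,0,0,0,-1],[0,0,0.45,0,0,0,-1],[-0.1,0,0,0,0,0,-1],[-0.1,0,0,0,0,0,-1],[0,0,0,0,0,0,-1],[0,0,0,0,0,0,-1]]' >/dev/null
python3 -c "
from h import *
where()"
```

```text
[[ 72  83  91  92  97  95  86  73  65  68  68  66  63  79 119 166 205 217
  219 218 216 219 220]
 [ 68  68  69  79  89  79  68  66  66  68  81 122 169 202 219 219 219 220
  218 219 218 216 216]
 [ 67  68  68  66  67  66  67  92 134 182 199 207 218 217 217 216 217 219
  218 218 218 218 217]
 [ 68  70  65  66  97 145 185 186 162 160 114 123 191 213 220 218 215 214
  217 218 216 216 216]
 [ 77 110 145 185 215 220 209 161 136  87  66  73 157 198 216 218 217 214
  213 214 215 215 214]
 [190 197 204 216 219 213 166 141  92  67  70  68  95 182 210 217 217 217
  216 210 202 201 210]
 [197 208 218 219 218 173 142  94  68  71  71  70  68 122 190 210 217 217
  216 216 214 208 199]
 [216 218 218 218 201 160 121  73  70  73  69  71  71  76 159 197 214 216
  215 215 214 214 211]
 [216 216 216 217 218 209 119  70  68  71  70  70  71  69  96 182 211 215
  215 214 214 213 212]
 [215 214 215 217 207 125  70  72  72  70  72  71  71  71  70 132 193 209
  216 214 214 214 213]
 [206 202 201 197 148  84  70  71  73  71  72  72  71  73  71  77 164 200
  216 215 215 214 213]
 [199 209 212 211 188 134  76  72
[... 662 characters left out ...]
9  99  96  96 122 149 121  73  75  73  79 124 137 129 132
  170 166 161 155 151]
 [211 209 192 185 128  96  95  92 113 104  83  75  78 125 132 105 136 150
  143 140 138 138 131]
 [211 212 208 196 169 101  97  88  84  87  79  77 125 133 103 135 148 144
  140 140 139 131 109]
 [211 212 212 213 204 138  96  98  97  96  83 104 127  91 127 148 145 140
  140 139 132 109 104]
 [212 211 211 213 212 180 107  98  98  97  91  84  89 102 137 142 141 139
  140 128  98 108 122]
 [212 212 213 214 213 209 143  94  98  96  98  97  96  92  96  95 103 114
  121 130 181 206 211]]
TCP cradle mm [  4.8 170.   71.5] rot err deg [-0.21 -0.04  0.06] F cradle [-0.  -0.9  0.2] M [-0.02  0.41  0.01] gap -0.0002 t 21.73
```

```bash
python3 -m jog '[[-0.1,0,0,0,0,0,-1],[-0.1,0,0,0,0,0,-1],[-0.1,0,0,0,0,0,-1],[-0.1,0,0,0,0,0,-1],[-0.1,0,0,0,0,0,-1],[0,0,0,0,0,0,-1],[0,0,0,0,0,0,-1]]' >/dev/null
python3 -c "
from h import *
where()"
```

```text
TCP cradle mm [  3.9 150.5  70.3] rot err deg [-0.1  -0.02  0.03] F cradle [-0.6  1.   0.4] M [0.04 0.42 0.01] gap -0.0 t 22.32
```

```bash
python3 -m jog '[[-0.05,0,0,0,0,0,-1],[-0.05,0,0,0,0,0,-1],[-0.05,0,0,0,0,0,-1],[-0.05,0,0,0,0,0,-1],[0,0,0,0,0,0,-1]]' >/dev/null
python3 -c "
from h import *
where()"
```

```text
TCP cradle mm [  3.8 143.4  70.3] rot err deg [-0.1   0.08 -0.02] F cradle [0.2 4.2 2.5] M [0.86 0.37 0.  ] gap 0.0002 t 22.73
```

```bash
python3 -m jog '[[-0.08,0,0,0,0,0,-1],[-0.08,0,0,0,0,0,-1],[-0.08,0,0,0,0,0,-1],[-0.08,0,0,0,0,0,-1],[-0.08,0,0,0,0,0,-1],[-0.08,0,0,0,0,0,-1],[0,0,0,0,0,0,-1],[0,0,0,0,0,0,-1]]' >/dev/null
python3 -c "
from h import *
where()"
```

```text
TCP cradle mm [  3.7 123.9  70.3] rot err deg [-0.09  0.04 -0.  ] F cradle [-0.6  4.6  2.1] M [ 0.74  0.47 -0.03] gap -0.0003 t 23.4
```

```bash
python3 -m jog '[[-0.05,0,0,0,0,0,-1],[-0.05,0,0,0,0,0,-1],[-0.05,0,0,0,0,0,-1],[0,0,0,0,0,0,-1],[0,0,0,0,0,0,-1]]' >/dev/null
python3 -c "
from h import *
where()"
```

```text
TCP cradle mm [  3.8 118.   70.3] rot err deg [-0.1   0.04 -0.01] F cradle [-1.   4.4  3. ] M [ 0.81  0.36 -0.07] gap -0.0003 t 23.82
```

```bash
python3 -m jog '[[-0.05,0,0,0,0,0,-1],[-0.05,0,0,0,0,0,-1],[0,0,0,0,0,0,-1],[0,0,0,0,0,0,-1]]' >/dev/null
python3 -c "
from h import *
where()"
```

```text
TCP cradle mm [  3.7 114.3  70.3] rot err deg [-0.1   0.07 -0.02] F cradle [0.5 5.8 4.1] M [1.09 0.43 0.03] gap 0.0001 t 24.15
```

```bash
python3 -m jog '[[-0.04,0,0,0,0,0,-1],[-0.03,0,0,0,0,0,-1],[0,0,0,0,0,0,-1],[0,0,0,0,0,0,-1]]' >/dev/null
python3 -c "
from h import *
where()"
```

```text
TCP cradle mm [  3.7 112.7  70.3] rot err deg [-0.11  0.23 -0.07] F cradle [ 1.  12.2  4.7] M [2.27 0.37 0.02] gap 0.0001 t 24.48
```

```bash
python3 -m jog '[[-0.04,0,0,0,0,0,-1],[0,0,0,0,0,0,-1],[0,0,0,0,0,0,-1],[0,0,0,0,0,0,-1]]' >/dev/null
python3 -c "
from h import *
where()"
```

```text
TCP cradle mm [  3.7 111.8  70.3] rot err deg [-0.11  0.31 -0.09] F cradle [ 1.3 16.5  5.3] M [2.83 0.22 0.01] gap -0.0001 t 24.82
```

```bash
python3 -m jog '[[0.1,0,0,0,0,0,-1],[0.3,0,0,0,0,0,-1],[0.5,0,0,0,0,0,-1],[0.3,0,0,0,0,0,-1],[0,0,-0.5,0,0,0,-1],[0,0,-0.8,0,0,0,-1],[0,0,-0.8,0,0,0,-1],[0,0,-0.8,0,0,0,-1],[0,0,-0.5,0,0,0,-1],[0,0,0,0,0,0,-1]]' 
python3 -m jog '[[0,0,0,0,0,0,-1],[0,0,0,0,0,0,-1],[0,0,0,0,0,0,-1]]' >/dev/null
python3 - <<'E'
from h import *
where();w=grab('wrist','w8',1.3);t=grab('top','t8',1.7);s=grab('scene','s8')
print(proj(w,O+RC.apply(np.array([[6,92,122],[6,-92,122],[23,86,105],[23,-85,105]])/1e3)).round(0))
a,b=t['pixels'],s['pixels']
f=lambda i,x,y,g:cv2.resize(np.clip(i[y:y+75,x:x+100,::-1]*g,0,255).astype('uint8'),(400,300),interpolation=cv2.INTER_CUBIC)
cv2.imwrite('pics/end.png',np.vstack([np.hstack([f(a,303,155,1.7),f(b,250,140,1.)]),np.hstack([cv2.resize(cv2.imread('pics/w8.png'),(400,250)),np.zeros((250,400,3),'uint8')])]))
E
```

```text
time_s: 25.65
position: [0.5179, -0.0393, 0.2422]
tcp_rot: [150.9, 0.1, 80.3]
wrist_force: [1.0, -0.3, 0.3]
finger_gap: 0.0001
grasp_force: 0.0
TCP cradle mm [  2.6 157.  204.9] rot err deg [ 0.04 -0.02  0.03] F cradle [ 0.9  0.3 -0.1] M [-0.03  0.45 -0.02] gap 0.0005 t 25.9
[[325. 293.]
 [324. 473.]
 [346. 288.]
 [342. 449.]]
```

View pics/end.png

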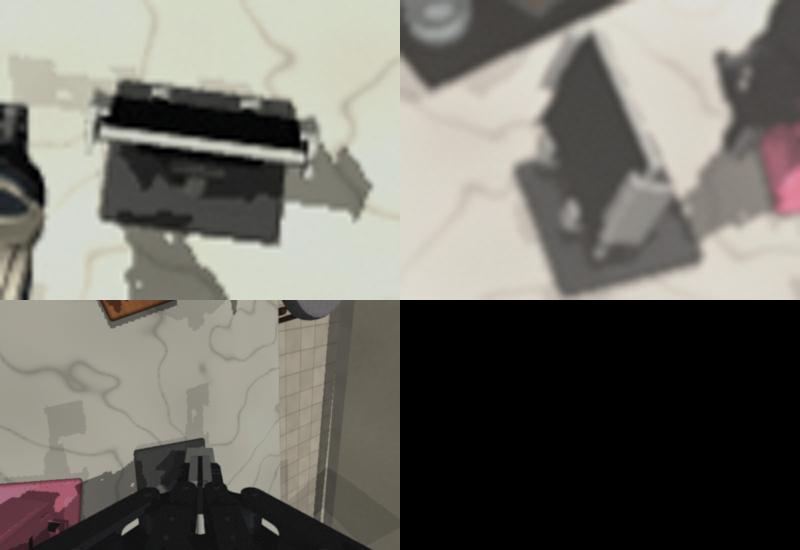

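The tablet lies back in the stand with its screen out. Its top edge runs straight from (98,130) to (308,158) in the top panel, and both jaws are against its ends. The gripper is clear.

```bash
python3 -c "
from bench import env
print(env.close_job())"
```

```text
the job is handed in; nothing more can be done
None
```

The job is handed in at about 26 s: the tablet stands in the grey stand, screen out, pressed to the fixed jaw and then clamped by the sliding jaw at about 16 N; no verdict was returned, and I did not recheck the phone or tray in a final picture.

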